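# Bring the panorama slide under the viewing lamp and press its button

### The job

Push the long panorama slide along its wooden channel until its leading end rests against the brass stop under the lamp. Then press the lamp's push button, on the small switch box, fully down and let it spring back up. Do not press the button before the slide is at the stop, and leave the other things on the sill where they are.

Things in the scene. Friction and masses are not known exactly. Their poses are not given: they have to be found in the camera images.
- channel: Fixed wooden slide channel (sizes in mm), 116 wide (x); bed y = -180 to +200 (y: sliding direction), bed top 8 above the sill. Rails on both edges, 88 apart, tops 23.5 up; from y = 70 to 180 dark lips on them (76 apart, underside 23.5, top 27.5 up) reach over the slide's edges. The -y end is open. Origin: on the sill, mid-width, 180 before the stop's face.
- lamp_under (a point): Centre of the underside of the fixed viewing lamp's iron shade (76 mm across, 55 high), about 150 above the sill over the far part of the channel; its iron arm runs on toward the channel's +y to a fixed wooden cabinet 200 high.
- stop_face (a point): Point on the face of the fixed brass stop (block 60 mm wide, top 30 above the sill) across the +y end of the channel: channel frame (0, 180, 14). Axes as the channel.
- slide: Loose glass panorama slide in a dark wooden frame, 84 mm wide (its x), 180 long (its y), 12 thick, 250 g, lying flat in the channel. Origin: centre of its underside; z up; +y is the sliding direction. It starts 50 to 140 short of the stop.
- slide_head (a point): Middle of the leading (+y) end face of the slide, at half thickness. It must come to the stop's face.
- slide_tail (a point): Middle of the trailing (-y) end face of the slide, at half thickness: the face to push on.
- switch: Fixed grey switch box, 60 mm (x) by 70 (y) by 30 high, with the round push button on top. Origin: centre of its underside. An alike box with a rotary dimmer knob (a bar grip) stands on the sill too: leave it.
- button (a joint): Travel of the lamp's push button in m: 0 is up, 0.008 fully down; a spring (about 5 N when fully down) raises it.
- dial (a joint): Turn of the dimmer knob on the other box, rad, 0 at the start; leave it alone.
- button_top (a point): Centre of the top of the push button's round cap, 34 mm across; press straight down here.
- chimney: Red enamel lamp chimney, a tube 110 mm high, 68 across, standing; loose bystander, leave alone. Origin: centre of its underside.
- lens_case: Tortoiseshell-pattern lens case, 60 x 120 x 35 mm high; loose bystander, leave alone. Origin: centre of its underside.
- loupe: Small dark steel loupe, 36 mm across, 30 high; loose bystander, leave alone. Origin: centre of its underside.
- brush: Dusting brush lying on the sill; loose bystander, leave alone. Origin: its grip region's underside; length about 200 mm along x.
- slide_tray: Open wooden tray of upright glass slides, 100 x 130 x 80 mm high; loose bystander, leave alone. Origin: centre of its underside.
- pot: White bowl, 70 mm across, 50 high; loose bystander, leave alone. Origin: centre of its underside.
Mind the look-alikes: they are no part of the job. What is shaped like the slide but red or turquoise is not meant. Leave any turquoise look-alike of the switch alone.

How it is judged:
By the outcome, as a careful person would: the job done as asked, in the order asked, and still so for the second after the job is handed in, with the robot touching nothing.
It also fails if it takes over 38 s, if anything falls off the work surface, if the arm or the gripper's body presses on something with over 40 N, if the wrist force passes 120 N, or if a joint passes its speed limit or range.

### The arm

A 6-joint arm with a two-finger parallel gripper is mounted at the origin on the work surface. World frame = base frame: x ahead of the robot, y to its left, z up, the work surface at z = 0. Lengths are in m, angles in rad, forces in N, time in s.
With the tool pointing down it reaches from about 0.35 to 0.85 m from the base axis. Payload 8.1 kg.
Tool frame: the origin (TCP) lies midway between the tips of the shut fingers; the grasp point (between the pads) lies robot.grip_depth behind it (robot.grip_depth is the distance from the TCP to the grasp point, in m); z points along the fingers, y is the line along which they close (so a half turn about z gives the same grasp; the last joint's range is limited). The gripper opens to 93 mm and grips with 3 to 60 N. Pads are 15 mm wide; open, the fingers measure 128 mm over their backs; the gripper's body (75 mm by 188 mm) begins 65 mm behind the grasp point.
Start: joints at [-1.207, 0.13, 1.488, -0, 1.523, -0.085], TCP at [0.26, -0.541, 0.219] pointing down, gripper open.
Joint ranges: [-2.96, 2.96], [-0.89, 2.26], [0.02, 2.5], [-1.34, 4.48], [0, 2.73], [-2.66, 2.66]. Speed limits (rad/s): [2.39, 2.39, 2.79, 3.14, 3.14, 3.14].

### API

Orientations are given as a rotation vector (axis times angle).
In Python, from plant import robot gives the robot as it stands.
- The arm moves only by the tool carry_out, never from a script. Its argument "rows" is a list of rows, each a list of 6 numbers: the shift along the tool's x, y, z in m, then the turn, a rotation vector about the tool's x, y, z in degrees. A call has 1 to 12 rows; each row is the pose to reach, as a shift and turn from the pose commanded when the call began, along the tool's axes at that moment; what a row does not reach only later rows make up. A row lasts 1/8 s, in which the tool goes at most 62.5 mm and 10.7 degrees, less where a joint would pass 70% of its speed; a pose out of reach is approached as far as the arm can. A call with a gripper value outside its range is refused whole. "jaw" is the closure in counts, from 0 (fully open) to 255 (shut), set as the call begins (left out, the last holds). The fingers move at their own pace and stop on an object; "force" is the grip in N (left out, the last holds). Time passes only in rows, so rows that repeat a pose let the fingers close. It gives the time, the measured TCP pose, the force, the opening and the grip force at its end, in the units of the state.
- robot.read_state(): the state, without advancing time (a new reading comes with each control period).
- robot.read_camera(name): name is "scene" or "top" or "wrist"; returns the picture (420x560x3 uint8, red, green, blue); there is no depth.
- robot.camera_model(name): a dict with "fx", "fy", "cx", "cy" (pixels), "R" (3x3) and "t" (3): a world point X has camera coordinates R X + t; the wrist camera has in their place "mount" (4x4, takes a point from camera to tool coordinates, whose origin is the TCP and whose axes are the flange's). Camera axes: x right, y down, z forward; pixel columns grow to the right and rows downward; lengths in m; the calibration is good to about 2 mm. A picture is of the moment at which its call begins: read the wrist's pose just before it. camera_model takes no time and is no camera call.
- robot.close_job(): hands the job in; it is judged then, once.
Trained networks look in the newest picture that a camera, given by its name, has taken for a name from the list of things; names that differ only in an ending like _2 or _b are one class to them, and where a whole thing is asked for, a point or a joint stands for the part that bears it (a point fixed in the world has none). Each returns a list of dicts, best first, with "conf" (0 to 1); they miss things now and then, are a little off and sometimes report something else, mostly with a low value. They report only what shows in the picture. A call takes as long as a camera call. They do not tell look-alikes from the thing itself.
- robot.outline_of(camera, target): "pixels" (420x560 bool, what is visible of it) and "pixel" ([column, row] in pixels, amid what is visible of it).
The state is a dict: "t": time; "q": joint angles; "dq": joint speeds; "joint_torque": joint torques, N m; "tool_pos": TCP position; "orientation": TCP orientation; "force": force on the tool from outside, world axes, zero at the start; "wrist_torque": the same for the moment, N m; "opening": finger opening in m; "gripper_force": force on a finger pad.
Only numpy, scipy, OpenCV 4.12 (cv2) and the standard library are available. Lean on these libraries where they do the work, as an engineer would, in place of code of your own. Each camera call takes 0.05 s, during which the arm holds its last target. There are 200 camera calls.

## Working session

There is one attempt and no reset: what is moved stays moved. The work goes in short steps, Python scripts to look and compute and a tool call to move; the robot and the scene stay as the last step left them, time stands still between calls to the robot, and variables do not carry over. Pictures are saved under pics/ and viewed, at most 10 in all, crops included, and the job is handed in when it is done.

Besides the shell and the picture viewer there is one more tool, called after "Call:" by a JSON object that holds its "api" and its "payload". carry_out: Moves the arm, as the interface text tells. Its arguments: {"type":"object","properties":{"rows":{"type":"array"},"jaw":{"type":"number"},"force":{"type":"number"}},"required":["rows"]}

```bash
mkdir -p pics; ls
cat > h.py <<'E'
import numpy as np,cv2
from plant import robot
from scipy.spatial.transform import Rotation as Ro
def ray(name,px):
    m=robot.camera_model(name)
    d=np.array([(px[0]-m['cx'])/m['fx'],(px[1]-m['cy'])/m['fy'],1.])
    if 'R' in m:
        R=np.array(m['R']);return -R.T@np.array(m['t']),R.T@d
    s=robot.read_state();M=np.array(m['mount']);W=Ro.from_rotvec(s['orientation']).as_matrix()
    return np.array(s['tool_pos'])+W@M[:3,3],W@M[:3,:3]@d
def at(name,px,z):
    o,d=ray(name,px);return o+d*(z-o[2])/d[2]
def proj(name,X):
    m=robot.camera_model(name);c=np.array(m['R'])@X+m['t'];return c[:2]/c[2]*[m['fx'],m['fy']]+[m['cx'],m['cy']]
E
python3 - <<'E'
from h import *
s=robot.read_state();print(s['t'],s['tool_pos'],s['orientation'],robot.grip_depth)
ims=[]
for c in('top','scene'):
    im=robot.read_camera(c)[:,:,::-1];cv2.imwrite(f'pics/{c}0.png',im)
    for t in('slide','switch','channel','dial','button'):
        for r in robot.outline_of(c,t)[:3]:
            ys,xs=np.where(r['pixels']);print(c,t,round(r['conf'],2),np.round(r['pixel']),xs.min(),xs.max(),ys.min(),ys.max(),len(xs),np.round(at(c,r['pixel'],.03),3))
E
```

```text
pics
0.0 [ 0.26015715 -0.54003726  0.21758496] [-3.06101913e+00 -6.98734997e-01  3.95963425e-04] 0.0188
top slide 0.87 [286. 183.] 254 320 164 199 2012 [ 0.57  -0.019  0.03 ]
top slide 0.87 [169. 326.] 144 196 291 362 2116 [0.181 0.288 0.03 ]
top slide 0.69 [238. 104.] 206 271 73 136 1955 [0.787 0.116 0.03 ]
top switch 0.93 [183. 237.] 169 198 227 252 567 [0.419 0.257 0.03 ]
top switch 0.85 [234. 235.] 221 248 223 246 607 [0.427 0.12  0.03 ]
top channel 0.76 [276. 197.] 207 346 158 207 3154 [0.533 0.008 0.03 ]
top dial 0.45 [328. 236.] 318 333 230 245 203 [ 0.428 -0.137  0.03 ]
top button 0.73 [286. 186.] 254 320 165 199 2028 [ 0.563 -0.019  0.03 ]
top button 0.47 [180. 238.] 175 187 233 245 135 [0.418 0.264 0.03 ]
scene slide 0.69 [382. 194.] 364 401 180 212 748 [0.193 0.292 0.03 ]
scene slide 0.63 [297. 319.] 264 334 297 348 1892 [0.807 0.113 0.03 ]
scene switch 0.66 [369. 232.] 355 376 223 237 127 [0.414 0.266 0.03 ]
scene channel 0.77 [300. 264.] 220 343 231 285 2630 [0.611 0.077 0.03 ]
scene button 0.52 [367. 225.] 365 372 223 231 56 [0.382 0.257 0.03 ]
```

View pics/top0.png

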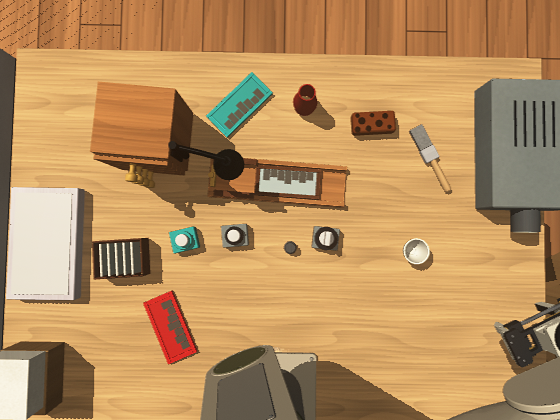

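View pics/scene0.png

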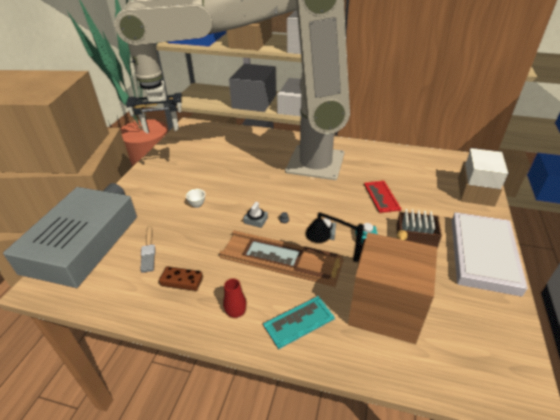

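Slide in the channel at top (286,182). The red one at (170,326) and the turquoise one at (240,104) are look-alikes. Switch candidates are grey (234,236), turquoise (183,240) and grey with bar (326,238). The grey one at (234,236) fits: grey with a round cap. I'll confirm in a crop.

Run:
```python
from h import *
im=cv2.imread('pics/top0.png')[145:265,195:355]
cv2.imwrite('pics/crop.png',cv2.resize(im,None,fx=5,fy=5,interpolation=cv2.INTER_CUBIC))
```

```text
(no output)
```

View pics/crop.png

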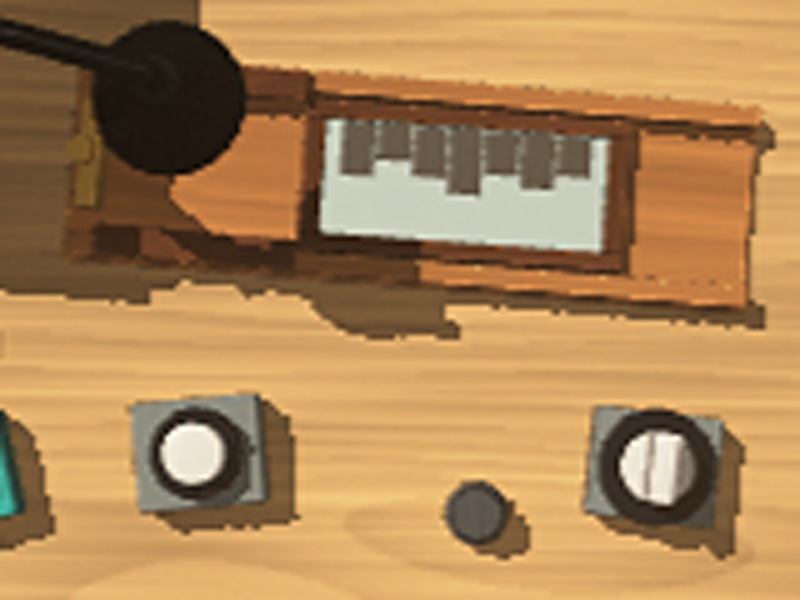

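The crop shows a plain round white cap on the grey box at crop (193,453), which is px (233.6,235.6). The box at crop (660,467) has a bar, so it is the dimmer. Slide tail edge runs crop (635,127) to (628,272). Stop face is at crop x≈102.

Run:
```python
from h import *
o,_=ray('top',(280,210));print('cam',o)
p=lambda u,v,z:np.round(at('top',(195+(u+.5)/5-.5,145+(v+.5)/5-.5),z),4)
for n,u,v,z in [('tailT',636,127,.02),('tailB',629,272,.02),('headT',320,105,.02),('headB',302,243,.02),
 ('chT',762,108,.0235),('chB',748,305,.0235),('stopT',105,125,.03),('stopB',100,208,.03),('chL',65,257,.0235),
 ('btn.04',193,453,.04),('btn.05',193,453,.05),('boxTL',131,406,.03),('boxTR',259,394,.03),('boxBL',142,511,.03),('boxBR',267,499,.03),('loupe',477,512,.03),('lamp',170,97,.2)]:print(n,p(u,v,z))
s=robot.read_state();W=Ro.from_rotvec(s['orientation']).as_matrix();print(W.round(3))
```

```text
cam [ 0.44652113 -0.00266485  1.1238491 ]
tailT [ 0.6098 -0.118   0.02  ]
tailB [ 0.5294 -0.115   0.02  ]
headT [0.619  0.0568 0.02  ]
headB [0.5424 0.0653 0.02  ]
chT [ 0.621  -0.1871  0.0235]
chB [ 0.512  -0.1802  0.0235]
stopT [0.6044 0.1734 0.03  ]
stopB [0.5589 0.1751 0.03  ]
chL [0.5323 0.1946 0.0235]
btn.04 [0.4266 0.1205 0.04  ]
btn.05 [0.4268 0.1193 0.05  ]
boxTL [0.4513 0.1558 0.03  ]
boxTR [0.4589 0.0865 0.03  ]
boxBL [0.3946 0.1485 0.03  ]
boxBR [0.4021 0.081  0.03  ]
loupe [ 0.3968 -0.0329  0.03  ]
lamp [0.5934 0.1164 0.2   ]
[[ 0.901  0.434 -0.   ]
 [ 0.434 -0.901  0.   ]
 [-0.    -0.    -1.   ]]
```

```bash
cat >> h.py <<'E'
def go(X,yaw=86.95):
    s=robot.read_state();W=Ro.from_rotvec(s['orientation'])
    c,k=np.cos(np.radians(yaw)),np.sin(np.radians(yaw))
    T=Ro.from_matrix([[c,k,0],[k,-c,0],[0,0,-1]])
    print('t',round(s['t'],2),'pos',np.round(s['tool_pos'],4),'F',np.round(s['force'],1),'mm',(W.inv().apply(np.array(X)-s['tool_pos'])*1000).round(1),'deg',(W.inv()*T).as_rotvec(degrees=True).round(2))
E
python3 -c "
from h import *
go([.568,-.15,.12]);m=robot.camera_model('wrist');print(np.round(m['mount'],3))"
```

```text
t 0.6 pos [ 0.2603 -0.5406  0.2187] F [-0.6  0.5  0.4] mm [ 446.7 -218.4   98.6] deg [ -0.     0.   -61.24]
[[-0.    -0.967 -0.256  0.069]
 [ 1.    -0.    -0.001 -0.   ]
 [ 0.001 -0.256  0.967 -0.167]
 [ 0.     0.     0.     1.   ]]
```

The wrist camera would lead toward the lamp, so I'll tilt the tool back 15°.

```bash
sed -i 's/yaw=86.95):/yaw=86.95,tilt=15):/; s/\[0,0,-1\]\])$/[0,0,-1]])*Ro.from_euler("y",tilt,degrees=True)/' h.py
python3 -c "
from h import *
go([.568,-.15,.12])"
```

```text
t 0.6 pos [ 0.2603 -0.5406  0.2187] F [-0.6  0.5  0.4] mm [ 446.7 -218.4   98.6] deg [  8.01  13.54 -60.87]
```

Call:
{"api": "carry_out", "payload": {"rows": [[60,-30,10,1,2,-10],[0.12,-0.06,0.02,2,4,-20],[0.45,-0.22,0.1,8,13.5,-61],[0.4467,-0.2184,0.0986,8,13.5,-60.9],[0.4467,-0.2184,0.0986,8,13.5,-60.9],[0.4467,-0.2184,0.0986,8,13.5,-60.9],[0.4467,-0.2184,0.0986,8,13.5,-60.9],[0.4467,-0.2184,0.0986,8,13.5,-60.9],[0.4467,-0.2184,0.0986,8,13.5,-60.9],[0.4467,-0.2184,0.0986,8,13.5,-60.9],[0.4467,-0.2184,0.0986,8,13.5,-60.9],[0.4467,-0.2184,0.0986,8,13.5,-60.9]], "jaw": 255}}

```text
t: 2.1
tool_pos: [0.5678, -0.1515, 0.1206]
orientation: [-2.142, -2.028, -0.281]
force: [-1.2, 0.0, -0.7]
opening: 0.0008
gripper_force: 0.0
```

My first row had its shifts in mm by mistake. The per-row limit capped it, and the pose reached is correct. Now a check with the wrist camera before going down.

Run:
```python
from h import *
go([.568,-.15,.0135])
im=robot.read_camera('wrist')[:,:,::-1];cv2.imwrite('pics/w1.png',im)
for r in robot.outline_of('wrist','slide')[:2]:
    c=cv2.boxPoints(cv2.minAreaRect(np.argwhere(r['pixels'])[:,::-1].astype(np.float32)));print(r['conf'],c.round(),[at('wrist',p,.02).round(4) for p in c])
```

```text
t 2.1 pos [ 0.5678 -0.1515  0.1206] F [-1.2  0.  -0.7] mm [-2.610e+01  1.000e-01  1.038e+02] deg [ 0.05  0.07 -0.07]
0.6 [[230.   0.]
 [335.   0.]
 [335. 198.]
 [230. 198.]] [array([0.5383, 0.0463, 0.02  ]), array([0.6225, 0.0417, 0.02  ]), array([ 0.6137, -0.117 ,  0.02  ]), array([ 0.5297, -0.1124,  0.02  ])]
0.38 [[547.   0.]
 [559.   0.]
 [559.  10.]
 [547.  10.]] [array([0.7924, 0.0325, 0.02  ]), array([0.802 , 0.0319, 0.02  ]), array([0.8016, 0.0239, 0.02  ]), array([0.7919, 0.0244, 0.02  ])]
```

View pics/w1.png

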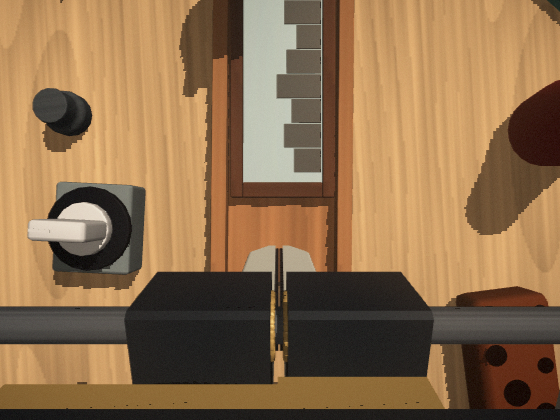

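The wrist picture shows the tail edge at row 198, columns 230–335, centred ahead of the shut fingertips (col 280). It lies at y≈-0.115, x≈0.571, which agrees with the top view. Going down behind it.

Call:
{"api": "carry_out", "payload": {"rows": [[-0.013,0.001,0.05,0,0,0],[-0.02,0.001,0.08,0,0,0],[-0.023,0.001,0.095,0,0,0],[-0.026,0.001,0.1035,0,0,0],[-0.026,0.001,0.1035,0,0,0]]}}

```text
t: 2.82
tool_pos: [0.5694, -0.1488, 0.0138]
orientation: [-2.14, -2.029, -0.281]
force: [-0.4, 0.1, -0.3]
opening: 0.0003
gripper_force: 0.0
```

```bash
python3 -c "
from h import *
go([.577,-.03,.0135]);go([.577,-.009,.0135])"
```

```text
t 2.83 pos [ 0.5694 -0.1488  0.0138] F [-0.4  0.1 -0.3] mm [114.9   1.3  31. ] deg [0.02 0.05 0.02]
t 2.83 pos [ 0.5694 -0.1488  0.0138] F [-0.4  0.1 -0.3] mm [135.2   0.2  36.4] deg [0.02 0.05 0.02]
```

Call:
{"api": "carry_out", "payload": {"rows": [[0.015,0,0.004,0,0,0],[0.03,0,0.008,0,0,0],[0.042,0,0.0113,0,0,0],[0.054,0,0.0145,0,0,0],[0.066,0,0.0177,0,0,0],[0.078,0,0.021,0,0,0],[0.09,0,0.0242,0,0,0],[0.1,0,0.0268,0,0,0],[0.11,0,0.0295,0,0,0],[0.115,0,0.031,0,0,0],[0.115,0,0.031,0,0,0]]}}

```text
t: 4.2
tool_pos: [0.5751, -0.0288, 0.0128]
orientation: [-2.138, -2.029, -0.281]
force: [-0.0, 0.8, 0.5]
opening: 0.0008
gripper_force: 0.0
```

Run:
```python
from h import *
go([.577,-.009,.0135])
im=robot.read_camera('top')[:,:,::-1]
cv2.imwrite('pics/t2.png',cv2.resize(im[125:245,195:355],None,fx=5,fy=5,interpolation=cv2.INTER_CUBIC))
```

```text
t 4.2 pos [ 0.5751 -0.0288  0.0128] F [-0.   0.8  0.5] mm [19.4  0.8  4.5] deg [-0.05  0.01  0.05]
```

View pics/t2.png

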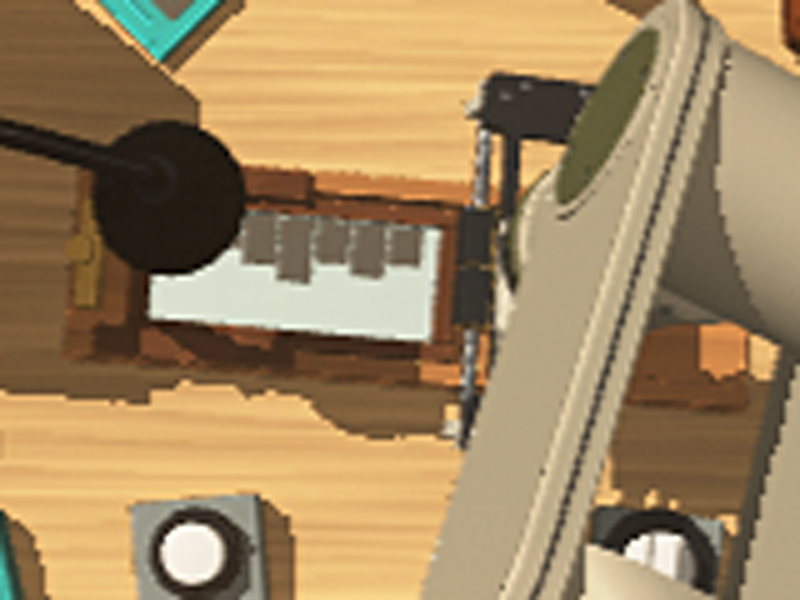

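The slide has moved in straight under the lips. Its head is at about crop x 130 and the stop at 103, so roughly 15–20 mm are left. I'll creep to contact and watch the force.

Call:
{"api": "carry_out", "payload": {"rows": [[0.005,0,0.001,0,0,0],[0.009,0,0.002,0,0,0],[0.012,0,0.003,0,0,0],[0.013,0,0.003,0,0,0],[0.013,0,0.003,0,0,0]]}}

```text
t: 4.88
tool_pos: [0.5761, -0.0161, 0.0136]
orientation: [-2.139, -2.029, -0.281]
force: [-0.7, -0.1, -0.3]
opening: 0.0005
gripper_force: 0.1
```

Call:
{"api": "carry_out", "payload": {"rows": [[0.002,0,0.0005,0,0,0],[0.003,0,0.001,0,0,0],[0.004,0,0.001,0,0,0],[0.004,0,0.001,0,0,0]]}}

```text
t: 5.38
tool_pos: [0.5767, -0.013, 0.0136]
orientation: [-2.141, -2.03, -0.28]
force: [-0.4, -5.0, -0.3]
opening: 0.0005
gripper_force: 2.6
```

Call:
{"api": "carry_out", "payload": {"rows": [[0.001,0,0.0003,0,0,0],[0.002,0,0.0005,0,0,0],[0.002,0,0.0005,0,0,0]]}}

```text
t: 5.75
tool_pos: [0.5771, -0.0127, 0.0137]
orientation: [-2.143, -2.032, -0.279]
force: [-0.3, -12.2, -0.4]
opening: 0.0008
gripper_force: 6.2
```

Force builds sharply with almost no travel, at y within 1 mm of the predicted stop position, so the slide is at the stop. Backing off and rising.

Call:
{"api": "carry_out", "payload": {"rows": [[-0.01,0,-0.0027,0,0,0],[-0.024,0,-0.0065,0,0,0],[-0.016,0,-0.036,0,0,0],[-0.006,0,-0.073,0,0,0],[0.004,0,-0.11,0,0,0],[0.007,0,-0.122,0,0,0],[0.007,0,-0.122,0,0,0]]}}

```text
t: 6.62
tool_pos: [0.5756, -0.0351, 0.1337]
orientation: [-2.14, -2.03, -0.282]
force: [0.4, -0.3, -0.6]
opening: 0.0006
gripper_force: 0.0
```

Run:
```python
from h import *
go([.4267,.04,.13],tilt=0)
```

```text
t 6.62 pos [ 0.5756 -0.0351  0.1337] F [ 0.4 -0.3 -0.6] mm [  64.  -152.7   20.7] deg [  0.07 -14.94   0.03]
```

Call:
{"api": "carry_out", "payload": {"rows": [[0.01,-0.05,0.002,0,0,0],[0.025,-0.1,0.006,0,0,0],[0.064,-0.153,0.02,0,-8,0],[0.064,-0.153,0.0205,0,-15,0],[0.064,-0.153,0.0205,0,-15,0],[0.064,-0.153,0.0205,0,-15,0]]}}

```text
t: 7.38
tool_pos: [0.4256, 0.0405, 0.129]
orientation: [-2.276, -2.162, 0.001]
force: [-0.4, -0.8, 0.5]
opening: 0.0005
gripper_force: 0.0
```

Run:
```python
from h import *
go([.4267,.12,.06],tilt=0)
im=robot.read_camera('wrist')[:,:,::-1];cv2.imwrite('pics/w2.png',im)
for t in('switch','button_top','button'):
  for r in robot.outline_of('wrist',t)[:2]:
    ys,xs=np.where(r['pixels']);print(t,r['conf'],np.round(r['pixel']),xs.min(),xs.max(),ys.min(),ys.max(),at('wrist',r['pixel'],.045).round(4))
im=robot.read_camera('top')[:,:,::-1]
cv2.imwrite('pics/t3.png',cv2.resize(im[125:245,195:355],None,fx=5,fy=5,interpolation=cv2.INTER_CUBIC))
```

```text
t 7.38 pos [0.4256 0.0405 0.129 ] F [-0.4 -0.8  0.5] mm [79.4 -2.8 69.1] deg [-0.12 -0.06  0.09]
switch 0.89 [276. 106.] 229 321 53 160 [0.4267 0.119  0.045 ]
button_top 0.73 [276. 106.] 252 301 81 133 [0.4269 0.1184 0.045 ]
button_top 0.22 [486. 134.] 414 559 13 252 [0.5733 0.0918 0.045 ]
button 0.63 [276. 106.] 252 300 81 133 [0.4272 0.1187 0.045 ]
```

View pics/w2.png

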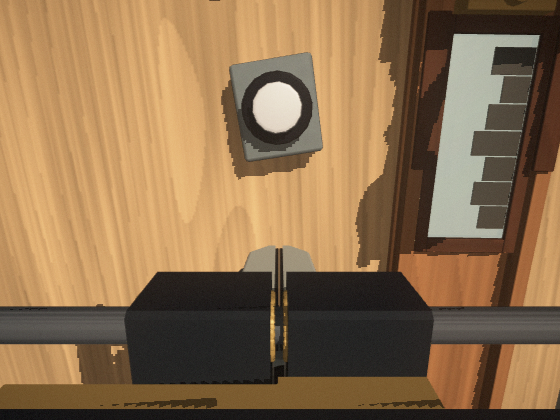

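View pics/t3.png

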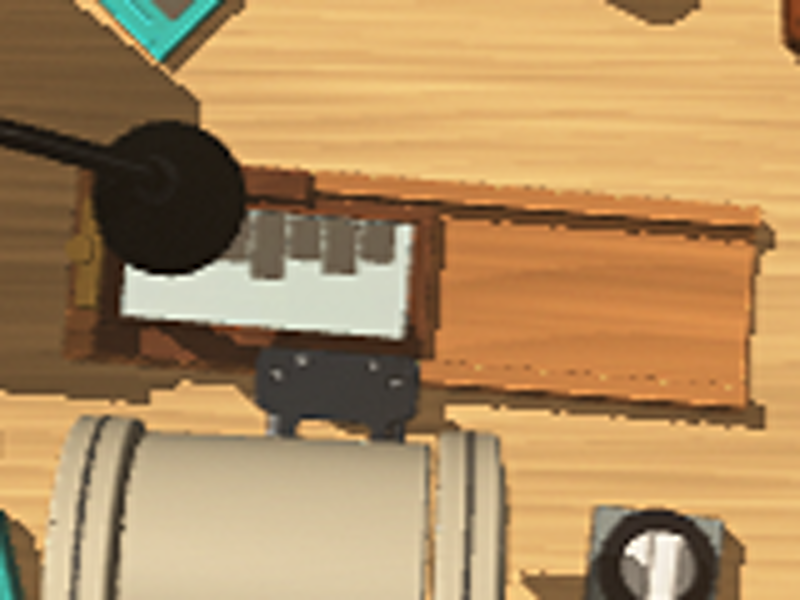

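The top view shows the slide's tail at crop x 438 and its head flush with the brass stop (~103). The wrist view shows the grey switch with its plain white cap at (276,106), giving (0.427,0.119). Top and wrist agree, so I'll move over it and descend.

Call:
{"api": "carry_out", "payload": {"rows": [[0.05,0,0.005,0,0,0],[0.079,-0.003,0.03,0,0,0],[0.0785,-0.0025,0.058,0,0,0],[0.0785,-0.0025,0.066,0,0,0],[0.0785,-0.0025,0.068,0,0,0],[0.0785,-0.0025,0.068,0,0,0]]}}

```text
t: 8.38
tool_pos: [0.4284, 0.1185, 0.0629]
orientation: [2.28, 2.16, 0.001]
force: [0.4, 0.3, 0.1]
opening: 0.0003
gripper_force: 0.0
```

Call:
{"api": "carry_out", "payload": {"rows": [[0,0.001,0.004,0,0,0],[0,0.001,0.008,0,0,0],[0,0.001,0.012,0,0,0],[0,0.001,0.014,0,0,0],[0,0.001,0.014,0,0,0]]}}

```text
t: 9.0
tool_pos: [0.429, 0.1188, 0.0483]
orientation: [2.278, 2.161, 0.0]
force: [0.7, -1.2, 4.2]
opening: 0.0011
gripper_force: 2.0
```

Call:
{"api": "carry_out", "payload": {"rows": [[0,0,0.001,0,0,0],[0,0,0.002,0,0,0],[0,0,0.002,0,0,0]]}}

```text
t: 9.38
tool_pos: [0.429, 0.1188, 0.0463]
orientation: [2.278, 2.161, 0.0]
force: [1.7, -1.2, 4.8]
opening: 0.0006
gripper_force: 2.4
```

Call:
{"api": "carry_out", "payload": {"rows": [[0,0,0.001,0,0,0],[0,0,0.002,0,0,0],[0,0,0.003,0,0,0],[0,0,0.003,0,0,0]]}}

```text
t: 9.88
tool_pos: [0.4293, 0.1188, 0.0458]
orientation: [2.278, 2.162, -0.0]
force: [-11.4, -4.1, 33.2]
opening: 0.0006
gripper_force: 16.6
```

The button bottomed: about 5 N spring, then a hard stop at z≈0.046. Releasing in steps to check the travel.

Call:
{"api": "carry_out", "payload": {"rows": [[0,0,-0.003,0,0,0],[0,0,-0.008,0,0,0],[0,0,-0.0087,0,0,0],[0,0,-0.0087,0,0,0]]}}

```text
t: 10.38
tool_pos: [0.4283, 0.1189, 0.0514]
orientation: [2.279, 2.162, -0.001]
force: [2.3, -0.4, 2.0]
opening: 0.0002
gripper_force: 1.3
```

Call:
{"api": "carry_out", "payload": {"rows": [[0,0,-0.002,0,0,0],[0,0,-0.003,0,0,0],[0,0,-0.003,0,0,0]]}}

```text
t: 10.75
tool_pos: [0.4279, 0.1188, 0.0543]
orientation: [-2.279, -2.162, 0.002]
force: [-1.1, 0.4, 0.7]
opening: 0.0005
gripper_force: 0.7
```

Call:
{"api": "carry_out", "payload": {"rows": [[0,0,-0.03,0,0,0],[0,0,-0.07,0,0,0],[-0.06,0,-0.09,0,0,0],[-0.11,0,-0.09,0,0,0],[-0.16,0,-0.09,0,0,0],[-0.22,0,-0.09,0,0,0],[-0.28,0,-0.09,0,0,0],[-0.3,0,-0.09,0,0,0],[-0.3,0,-0.09,0,0,0]]}}

```text
t: 11.88
tool_pos: [0.4119, -0.1817, 0.1443]
orientation: [-2.282, -2.158, 0.002]
force: [-0.3, 1.2, 0.0]
opening: 0.0006
gripper_force: 0.0
```

Run:
```python
from h import *
print(robot.read_state()['t'])
im=robot.read_camera('top')[:,:,::-1]
cv2.imwrite('pics/t4.png',im)
```

```text
11.875
```

View pics/t4.png

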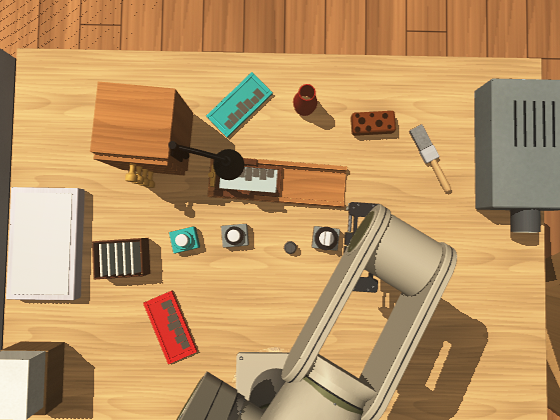

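The top view shows the slide at the stop (248,178), the other things where they were, and the arm clear. The force on release fits an 8 mm travel (spring contact from z 0.046 to about 0.054).

```bash
python3 -c "
from plant import robot
print(robot.close_job())"
```

```text
the job is handed in; nothing more can be done
None
```

The slide is against the brass stop, the lamp button was then pressed fully down and released, nothing else was moved, and the job was handed in at about 12 s.

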